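# Put the drained print tongs away upright in the tongs stand

### The arm

A 6-joint arm with a two-finger parallel gripper is mounted at the origin on a cart in front of the work surface, level with it; the furniture and walls round the work are solid. World frame = base frame: x ahead of the robot, y to its left, z up, the work surface at z = 0. Lengths are in m, angles in rad, forces in N, time in s.
With the tool pointing down it reaches from about 0.25 to 0.775 m from the base axis. Payload 8.9 kg.
Tool frame: the origin (TCP) lies on the centre line of the jaws, within the pads' length; the fingertips stand 25 mm ahead of it and the grasp point (between the pads) lies 6 mm ahead of it (robot.tip_extent is the distance from the TCP to the fingertips, in m); z points along the fingers, y is the line along which they close (so a half turn about z gives the same grasp; the last joint's range is limited). The gripper opens to 85 mm and grips with 20 to 120 N. Pads are 22 mm wide; open, the fingers measure 114 mm over their backs; the gripper's body (76 mm by 85 mm) begins 54 mm behind the grasp point. The pads swing forward as they close: fully open they stand 13 mm farther back than shut.
Start: joints at [1.076, 0.291, -0.153, 1.127, 0, 1.431], TCP at [0.183, 0.492, 0.256] pointing down, gripper open.
Joint ranges: [-2.52, 2.52], [-0.91, 1.74], [-1.3, 1.37], [-1.96, 2.02], [-1.52, 1.47], [-3.14, 3.14]. Speed limits (rad/s): [2.22, 2.22, 2.79, 3.14, 3.14, 3.14].

### API

Orientations are given as a 3x3 rotation matrix whose columns are the frame's x, y, z axes.
In Python, from bench import readout, vision, job_done, robot gives the robot as it stands. The module is installed in compiled form; this text tells all that it offers.
- The arm moves only by the tool servo_tool, never from a script. Its argument "steps" is a list of rows, each an object with "claw": the opening, from -1 (shut) to 1 (fully open); "xyz": the shift along the tool's x, y, z as a fraction of full scale, a list of three; "yaw": the turn about the tool's z as a fraction of full scale. In form: [{"claw": claw, "xyz": [dx, dy, dz], "yaw": yaw}, ...]. A call has 1 to 20 rows; each row is the pose to reach, as a shift and turn from the pose commanded when the call began, along the tool's axes at that moment, turning the shorter way round; what a row does not reach only later rows make up. Full scale, the value 1, is 100 mm for a shift and 180 degrees for a turn. A row lasts 1/12 s, in which the tool goes at most 41.7 mm and 7.16 degrees, less where a joint would pass 70% of its speed; a pose out of reach is approached as far as the arm can. A call with a number of a shift or a turn outside -1 to 1 is refused whole. A call with a gripper value outside its range is refused whole. The fingers move at their own pace and stop on an object; "force" is the grip in N (left out, the last holds). Time passes only in rows, so rows that repeat a pose let the fingers close. It gives the time, the measured TCP pose, the force, the opening and the grip force at its end, in the units of the state.
- readout.observe(): the state, without advancing time (a new reading comes with each control period).
- vision.grab_frame(name): name is "scene" or "top" or "wrist"; returns a dict with "frame" (480x640x3 uint8, red, green, blue), "depth" (480x640 float32, m along the optical axis (not along the pixel's ray), 0 where there is no reading), "fx", "fy", "cx", "cy" (pixels), "R" (3x3) and "t" (3): a world point X has camera coordinates R X + t. Camera axes: x right, y down, z forward; pixel columns grow to the right and rows downward; lengths in m; the calibration is good to about 2 mm. A picture is of the moment at which its call begins.
- job_done(): hands the job in; it is judged then, once.
The state is a dict: "clock": time; "joint_pos": joint angles; "joint_velocities": joint speeds; "tau": joint torques, N m; "ee_pos": TCP position; "tool_rot": TCP orientation; "contact_force": force on the tool from outside, world axes, zero at the start; "wrist_torque": the same for the moment, N m; "gripper_width": finger opening in m; "grip_force": force on a finger pad.
Only numpy, scipy, OpenCV 4.12 (cv2) and the standard library are available. Lean on these libraries where they do the work, as an engineer would, in place of code of your own. Each camera call takes 0.05 s, during which the arm holds its last target. There are 200 camera calls.

### The job

Take the print tongs that lean in the sloping metal drip rest and put them away upright in the empty tube of the grey two-tube stand, rubber tips down as they lean now, all the way to the bottom, and let go. The other tongs must stay standing in their own tube, and the small bottle, the film can and the loupe must stay where they stand.

Things in the scene. Friction and masses are not known exactly. Their poses are not given: they have to be found in the camera images.
- tongs: Print tongs to put away: flat, wooden, rigid, 190 x 26 x 12 mm, 30 g, leaning in the drip rest 35 degrees from vertical, upper end towards the robot; the upper 80 mm stand clear of the channel. Origin mid-length on the broad face that lies on the channel. Own y along the length, lower to upper end; x across the 26 mm width; z through the thickness (0 to 11 mm).
- tongs_top (a point): Centre of the upper end of the tongs (96 mm from the origin along own y).
- tongs_tip (a point): Centre of the lower, rubber-tipped end of the tongs (94 mm from the origin along own -y), the end that must go down into the tube.
- drip_rest: Fixed bare-metal drip rest: base plate 130 x 80 x 6 mm, open channel 115 mm long, 38 mm wide inside, side lips 14 mm, leaning 35 degrees from vertical in own -x (towards the robot, within 20 degrees). Channel top about 115 mm above the table; foot stop 24 mm above it at own x = 85 mm. Origin on the table; z up.
- stand: Fixed grey plastic stand, any yaw: base plate 125 x 80 x 6 mm, two upright rectangular tubes centred at own x = -30 and +30 mm. Tubes inside 26 mm along own x, 40 mm along own y; walls 4 mm; rim 100 mm, floor 6 mm above the table. Origin on the table at the middle; z up.
- empty_tube (a point): Centre of the mouth of the empty tube, at rim height (100 mm above the table, 94 mm above the tube's floor); axes as the stand's.
- taken_tube (a point): Centre of the mouth of the tube in which the other tongs stand, at rim height; axes as the stand's.
- tongs_other: The other print tongs, same size, standing loose and upright in their tube; they rise to about 197 mm above the table. Axes and origin as for the first tongs. To be left there.
- tongs_other_tip (a point): Centre of the lower end of the other tongs.
- bottle: Small brown bottle with a white cap, 43 mm across, 82 mm high, standing loose near the stand; origin under its centre. Leave it.
- can: Film can, 34 mm across, 51 mm high, standing loose beside the drip rest; origin under its centre. Leave it.
- loupe: Loupe, 47 mm across, 42 mm high, standing loose beside the drip rest; origin under its centre. Leave it.
Not all that is in view belongs to the job. Leave any green or red look-alike of the stand alone.

How it is judged:
By the outcome, as a careful person would: the job done as asked, in the order asked, and still so for the second after the job is handed in, with the robot touching nothing.
It also fails if it takes over 35 s, if anything falls off the work surface, if the arm or the gripper's body presses on something with over 40 N, if the wrist force passes 120 N, or if a joint passes its speed limit or range.

## Working session

There is one attempt and no reset: what is moved stays moved. The work goes in short steps, Python scripts to look and compute and a tool call to move; the robot and the scene stay as the last step left them, time stands still between calls to the robot, and variables do not carry over. Pictures are saved under pics/ and viewed, at most 10 in all, crops included, and the job is handed in when it is done.

Besides the shell and the picture viewer there is one more tool, called after "Request:" in YAML: its name, and indented under it one key for each argument. servo_tool: Moves the arm, as the interface text tells. Shift numbers are shares of 100 mm and turn numbers shares of 180 degrees, none past 1 either way. Its arguments: {"type":"object","properties":{"steps":{"type":"array"},"force":{"type":"number"}},"required":["steps"]}

```bash
mkdir -p pics; python3 - <<'E'
from bench import readout, vision, robot
import cv2, numpy as np, pickle
s=readout.observe()
print(s['clock'],s['ee_pos'],s['tool_rot'],s['gripper_width'],robot.tip_extent)
for n in ['scene','top']:
    f=vision.grab_frame(n); pickle.dump(f,open(n+'0.pkl','wb'))
    cv2.imwrite(f'pics/{n}0.png',f['frame'][:,:,::-1])
    print(n,f['fx'],f['cx'],f['cy'],np.round(f['R'],3).tolist(),np.round(-f['R'].T@f['t'],3))
E
```

```text
0.0 [0.18266555 0.49176019 0.25572811] [[-9.37376619e-01  3.48316943e-01 -6.18062750e-04]
 [ 3.48317448e-01  9.37375915e-01 -1.16182299e-03]
 [ 1.74674504e-04 -1.30434774e-03 -9.99999134e-01]] 0.08541854963197963 0.025
scene 447.20455743094993 328.68345317814845 243.22008493909635 [[0.817, -0.577, 0.006], [-0.378, -0.542, -0.75], [0.436, 0.611, -0.661]] [ 0.054 -0.667  0.871]
top 589.5060223720567 317.3653368755915 245.08063379709608 [[0.011, -1.0, 0.021], [-0.983, -0.015, -0.184], [0.184, -0.018, -0.983]] [0.307 0.013 1.364]
```

View pics/scene0.png

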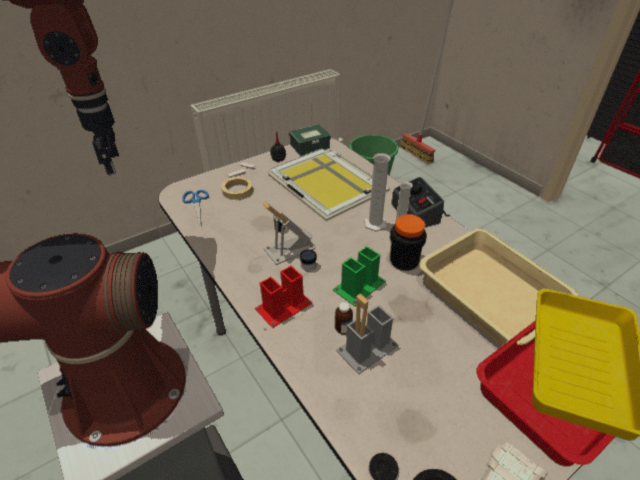

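View pics/top0.png

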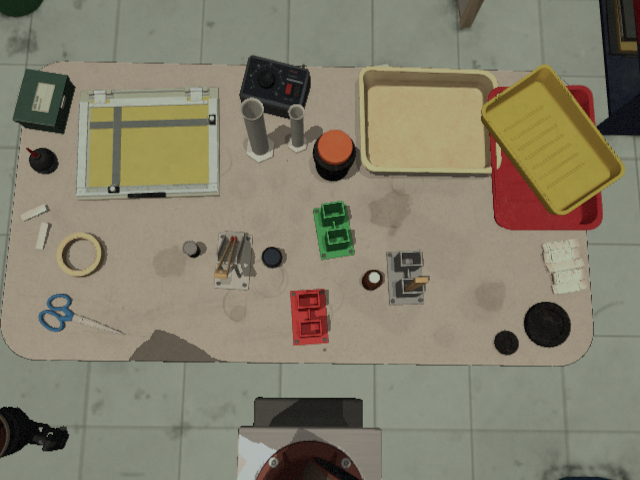

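The scene view shows the grey stand at about (368,338), with the other tongs in its near tube and the empty tube at (380,325). The bottle is at (343,318), and the rest with the tongs is at (285,235). In the top view the rest is at (234,260), the stand at (406,277), the bottle at (372,280), and small round objects at (191,248) and (272,257).

Stand candidates in the top view are red (310,317), green (334,230) and grey (406,277). The grey one fits, since it holds the other tongs. I'll confirm it in an enlarged crop.

```bash
cat > h.py <<'E'
import numpy as np, cv2, pickle
def load(n): return pickle.load(open(n,'rb'))
def cloud(f):
    v,u=np.mgrid[0:480,0:640]; d=f['depth']
    P=np.dstack([(u-f['cx'])/f['fx']*d,(v-f['cy'])/f['fy']*d,d])
    X=(P-f['t'])@f['R']; X[d==0]=np.nan
    return X
def ray(f,u,v,z):
    r=f['R'].T@np.array([(u-f['cx'])/f['fx'],(v-f['cy'])/f['fy'],1.]); c=-f['R'].T@f['t']
    return c+r*(z-c[2])/r[2]
def proj(f,X):
    p=f['R']@np.asarray(X)+f['t']; return p[0]/p[2]*f['fx']+f['cx'],p[1]/p[2]*f['fy']+f['cy']
E
python3 - <<'E'
from h import *
t=load('top0.pkl');s=load('scene0.pkl')
def crop(f,x,y,w,h): return cv2.resize(f['frame'][y:y+h,x:x+w,::-1],(400,300),interpolation=cv2.INTER_CUBIC)
a=crop(t,200,220,80,60);b=crop(t,362,240,80,60);c=crop(s,240,190,93,70);d=crop(s,320,285,93,70)
cv2.imwrite('pics/crop0.png',np.vstack([np.hstack([a,b]),np.hstack([c,d])]))
X=cloud(t)
for n,(u,v) in dict(table=(150,320),redrim=(297,317),greyR=(406,277)).items(): print(n,X[v,u])
# height maps
for n,(u0,u1,v0,v1) in dict(rest=(210,258,230,292),stand=(384,432,246,308)).items():
    print(n); Z=X[v0:v1:3,u0:u1:3,2]*1000; print(np.array2string(np.nan_to_num(Z,nan=-99).astype(int),max_line_width=200))
E
```

```text
table [ 0.38286786  0.36983442 -0.00599219]
redrim [0.39321377 0.03238886 0.00584291]
greyR [ 0.48502294 -0.21450775  0.03574584]
rest
[[ -2  -2  -3   0   0  -1   0  -5   0   3   1   0  -1   1   2   0]
 [  0  -7   0  -2  -1  39  27  30  38  39  36  33   1  -6  -2   0]
 [  0  -5  -2   7   9  37  27  35  31  28  32  35   3   4   5   2]
 [  6  -6   0   8   1  32  27  43  39  24  25  35   7   7   0  -4]
 [ -1   0  -1   9  68  36  35  43  59  29  26  36   9   1   2   0]
 [  1  -4   1   9  73  44  68  43  63  48  72  12  -1   7   0   0]
 [ -1   0  -1  96  70  58  67  56  58  53  79   5   1   7  -3   1]
 [  2   1  -4 104  70  95  69  98  69 101  80   3   8   7   0  -2]
 [  0   0 114 100  80 104  82 108  82 106   8   5  10   3   0   0]
 [ -2   0 119  94 122  99  92 116  98 123   9   5   4   7   0  -1]
 [ -2   0 121 111 132 108 108 113 108 118   5  11   5   5   0   1]
 [ -2   3 115 140 125 113 143 112 114 108   9  11   5   5   0   0]
 [  0   3   0 155   8   8 156   0 107   9   3   8   5   6   0   2]
 [  0   2 168 149  76   8 161   7   8  80   5   3   2   2   0   0]
 [  0   1 179 178 176 178 1
[... 1156 characters left out ...]
   6   5   4   5  -2   0  -1]
 [  2   1   9   9   4   3 101  98  97 100 186 196 192 193 197  -2]
 [  0   0   6   2   6  72  97  60  57 139 182 196 195 193 192   3]
 [ -2   0   7   8  22  60 102   8  92 137  86 111 141 101  -3  -3]
 [  2   3   8   0  15  57 101  37  88  56  78  41  78  98   2   0]
 [  2  -1   6   4  18  64  94  37  28   8   4  42  71  96  -2   0]
 [  0   0   4   5  14  58  87  91  89  90  90  90  81  -4  -4   0]
 [  3   1   3   6   8  28  23  23  17  22  15   5   7   7   1   0]
 [  0   5   3   7   4   4   1   8   0   4   3   5   8   2   0   0]
 [  0   1   0   7   7   4   6   1   2   4   2   9  10   8   0  -3]
 [  0   3  -2  -9  -3  -6  -5  -3  -2  -4   0   3   1   4   1  -6]]
```

View pics/crop0.png

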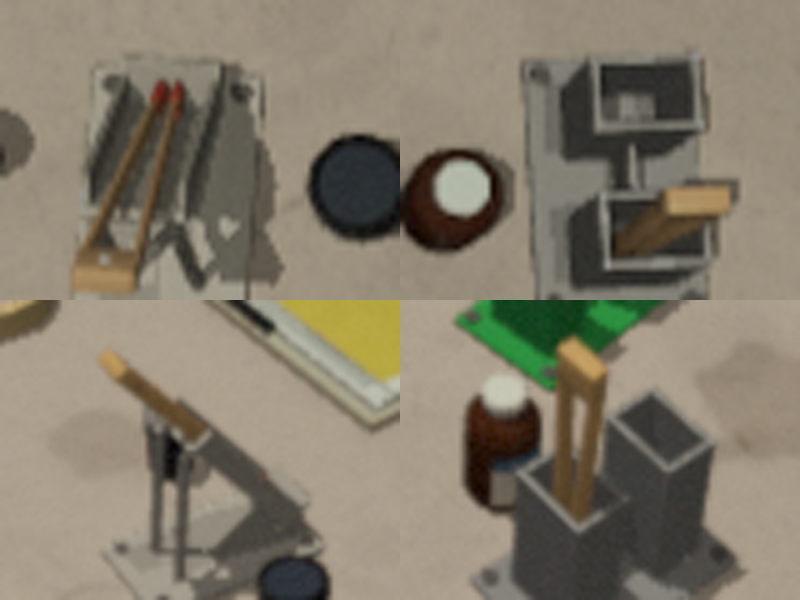

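The crop confirms it. The grey stand has two tubes: the upper one (top px ~406,262) is empty and the lower one (~407,290) holds the other tongs. The tongs to take lean in the bare-metal rest, with the wooden head at top px ~(221,274) and the red tips at ~(233,239). Next I'll measure them.

```bash
cat > m.py <<'E'
from h import *
t=load('top0.pkl');s=load('scene0.pkl')
np.set_printoptions(precision=4,suppress=True)
def tube(f,u0,u1,v0,v1):
    X=cloud(f); m=np.zeros((480,640),bool); m[v0:v1,u0:u1]=1
    hsv=cv2.cvtColor(f['frame'],cv2.COLOR_RGB2HSV)
    m&=(X[...,2]>.088)&(X[...,2]<.112)&(hsv[...,1]<70)
    v,u=np.nonzero(m); P=np.array([ray(f,a,b,.1)[:2] for a,b in zip(u,v)])
    return P,cv2.minAreaRect((P*1000).astype(np.float32))
for n,b in dict(empty=(398,428,249,269),taken=(398,430,277,297)).items():
    P,r=tube(t,*b); print(n,len(P),r)
q=[(379.3,305.9),(392.5,316.4),(382.3,324.5),(368.1,314)]
Q=np.array([ray(s,*p,.1)[:2] for p in q]); print('scene rim',Q.mean(0),Q.tolist())
# tongs
for n,f,b in (('top',t,(212,245,228,282)),('scene',s,(255,300,195,260))):
    hsv=cv2.cvtColor(f['frame'],cv2.COLOR_RGB2HSV); X=cloud(f)
    m=np.zeros((480,640),bool); m[b[2]:b[3],b[0]:b[1]]=1
    wood=m&(hsv[...,0]<22)&(hsv[...,1]>90)&(X[...,2]>.03)
    P=X[wood]; print(n,len(P),P[:,2].min(),P[:,2].max())
    hd=P[P[:,2]>.165]; print(' head',len(hd),hd.mean(0),hd.min(0),hd.max(0))
    c=np.median(P,0)
    d=P
    for k in range(3):
        c=d.mean(0); U,S,V=np.linalg.svd(d-c); a=V[0]*np.sign(V[0][2]); r=np.linalg.norm((d-c)-np.outer((d-c)@a,a),axis=1); d=d[r<.02]
    e=(d-c)@a; print(' axis',a,'lean',np.degrees(np.arccos(a[2])),'az',np.degrees(np.arctan2(-a[1],-a[0])),'ends',c+a*e.max(),c+a*e.min(),e.ptp() if hasattr(e,'ptp') else e.max()-e.min())
    red=m&((hsv[...,0]<6)|(hsv[...,0]>172))&(hsv[...,1]>140); 
    if red.any(): print(' red',X[red].mean(0), np.argwhere(red).mean(0)[::-1])
X=cloud(t)
for n,(u,v) in dict(bottle=(372,278),c191=(191,247),c272=(272,256)).items(): print(n,np.nanmedian(X[v-2:v+3,u-2:u+3].reshape(-1,3),0))
E
python3 m.py
```

```text
empty 176 ((516.126708984375, -214.02479553222656), (35.3176155090332, 50.10331344604492), 0.8561092615127563)
taken 138 ((457.05279541015625, -217.10279846191406), (34.73223876953125, 49.78292465209961), 0.7673498392105103)
scene rim [ 0.5174 -0.2167] [[0.5323630275888454, -0.19476873938790162], [0.5366982611521047, -0.2346049333388397], [0.5037330875527514, -0.2388327976807249], [0.49692200928515806, -0.19852394118726369]]
top 275 0.03271985297987828 0.18932245201560094
 head 100 [0.4672 0.1858 0.1796] [0.4583 0.1733 0.1673] [0.4782 0.1983 0.1893]
 axis [-0.5769  0.0274  0.8164] lean 35.27744006515973 az -2.7217991594757684 ends [0.4616 0.1863 0.1876] [0.5716 0.1811 0.032 ] 0.1905965677957701
 red [0.5693 0.1824 0.0378] [232.5556 237.8889]
scene 125 0.035505039355959535 0.1855683161436472
 head 48 [0.4651 0.181  0.178 ] [0.4576 0.1699 0.1652] [0.4761 0.198  0.1856]
 axis [-0.5832  0.0249  0.8119] lean 35.7168666510063 az -2.4492903811418865 ends [0.4605 0.1798 0.1838] [0.5182 0.1774 0.1034] 0.09905260613218696
bottle [ 0.4755 -0.1317  0.0816]
c191 [0.5452 0.2739 0.0483]
c272 [0.5285 0.0912 0.0405]
```

Request:
servo_tool:
  steps:
    - {"claw": 1, "xyz": [-0.95, -0.47, 0], "yaw": 0}
    - {"claw": 1, "xyz": [-0.95, -0.47, 0], "yaw": 0}
    - {"claw": 1, "xyz": [-0.95, -0.47, 0], "yaw": 0}

```text
clock: 0.35
ee_pos: [0.2567, 0.4127, 0.2559]
tool_rot: [[-0.937, 0.348, 0.0], [0.348, 0.937, -0.002], [-0.001, -0.001, -1.0]]
contact_force: [0.7, 1.0, 0.7]
gripper_width: 0.0853
grip_force: 0.0
```

Request:
servo_tool:
  steps:
    - {"claw": 1, "xyz": [-0.95, -0.47, 0], "yaw": 0}
    - {"claw": 1, "xyz": [-0.95, -0.47, 0], "yaw": 0}
    - {"claw": 1, "xyz": [-0.95, -0.47, 0], "yaw": 0}

```text
clock: 0.6
ee_pos: [0.33, 0.3352, 0.2561]
tool_rot: [[-0.937, 0.35, 0.0], [0.35, 0.937, -0.001], [-0.001, -0.001, -1.0]]
contact_force: [0.6, -0.2, 1.2]
gripper_width: 0.0851
grip_force: 0.0
```

Request:
servo_tool:
  steps:
    - {"claw": 1, "xyz": [-0.95, -0.47, 0], "yaw": 0}
    - {"claw": 1, "xyz": [-0.95, -0.47, 0], "yaw": 0}
    - {"claw": 1, "xyz": [-0.95, -0.47, 0], "yaw": 0}

```text
clock: 0.85
ee_pos: [0.403, 0.2579, 0.2562]
tool_rot: [[-0.937, 0.35, 0.001], [0.35, 0.937, -0.001], [-0.001, -0.001, -1.0]]
contact_force: [0.2, 1.4, -0.2]
gripper_width: 0.0855
grip_force: 0.0
```

Request:
servo_tool:
  steps:
    - {"claw": 1, "xyz": [-0.95, -0.47, 0], "yaw": -0.098}
    - {"claw": 1, "xyz": [-0.95, -0.47, 0], "yaw": -0.098}
    - {"claw": 1, "xyz": [-0.95, -0.47, 0], "yaw": -0.098}
    - {"claw": 1, "xyz": [-0.95, -0.47, 0], "yaw": -0.098}
    - {"claw": 1, "xyz": [-0.95, -0.47, 0], "yaw": -0.098}

```text
clock: 1.27
ee_pos: [0.4742, 0.1822, 0.2558]
tool_rot: [[-0.999, 0.051, -0.001], [0.051, 0.999, -0.0], [0.001, -0.0, -1.0]]
contact_force: [-0.7, 1.6, 0.2]
gripper_width: 0.0856
grip_force: 0.0
```

Request:
servo_tool:
  steps:
    - {"claw": 1, "xyz": [0, 0, 0.4], "yaw": 0}
    - {"claw": 1, "xyz": [0, 0, 0.7], "yaw": 0}
    - {"claw": 1, "xyz": [0, 0, 0.83], "yaw": 0}
    - {"claw": 1, "xyz": [0, 0, 0.83], "yaw": 0}
  force: 20

```text
clock: 1.6
ee_pos: [0.4705, 0.1838, 0.1703]
tool_rot: [[-0.999, 0.048, -0.006], [0.048, 0.999, -0.001], [0.006, -0.001, -1.0]]
contact_force: [-0.1, 0.4, -0.3]
gripper_width: 0.0856
grip_force: 0.0
```

```bash
python3 - <<'E'
from bench import vision
import cv2,numpy as np
a=vision.grab_frame('wrist')['frame'];b=vision.grab_frame('scene')['frame'][170:270,230:330]
cv2.imwrite('pics/pre.png',np.hstack([cv2.resize(a,(440,330)),cv2.resize(b,(330,330),interpolation=cv2.INTER_CUBIC)])[:,:,::-1])
E
```

```text
(no output)
```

View pics/pre.png

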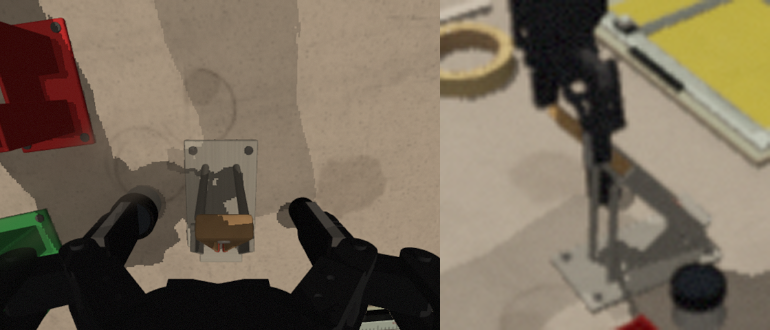

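The wrist view shows the tongs' head at about (223,230), centred between the fingers at (145,215) and (290,215). The scene crop shows the fingers beside the tongs' upper part. I'll close on them.

Request:
servo_tool:
  steps:
    - {"claw": -1, "xyz": [0, 0, 0], "yaw": 0}
    - {"claw": -1, "xyz": [0, 0, 0], "yaw": 0}
    - {"claw": -1, "xyz": [0, 0, 0], "yaw": 0}
    - {"claw": -1, "xyz": [0, 0, 0], "yaw": 0}
    - {"claw": -1, "xyz": [0, 0, 0], "yaw": 0}
    - {"claw": -1, "xyz": [0, 0, 0], "yaw": 0}
    - {"claw": -1, "xyz": [0, 0, 0], "yaw": 0}
    - {"claw": -1, "xyz": [0, 0, 0], "yaw": 0}
  force: 20

```text
clock: 2.37
ee_pos: [0.4738, 0.1837, 0.1737]
tool_rot: [[-0.999, 0.048, 0.001], [0.048, 0.999, 0.0], [-0.001, 0.001, -1.0]]
contact_force: [-1.5, 0.9, 5.8]
gripper_width: 0.0259
grip_force: 24.0
```

Request:
servo_tool:
  steps:
    - {"claw": -1, "xyz": [0.12, 0, -0.25], "yaw": 0}
    - {"claw": -1, "xyz": [0.3, 0, -0.6], "yaw": 0}
    - {"claw": -1, "xyz": [0.5, 0, -1], "yaw": 0}
    - {"claw": -1, "xyz": [0.5, 0, -1], "yaw": 0}
    - {"claw": -1, "xyz": [0.5, 0, -1], "yaw": 0}

```text
clock: 2.78
ee_pos: [0.4241, 0.1863, 0.2755]
tool_rot: [[-0.999, 0.047, 0.004], [0.047, 0.999, 0.001], [-0.004, 0.001, -1.0]]
contact_force: [-0.0, 0.7, -1.2]
gripper_width: 0.0251
grip_force: 23.0
```

Request:
servo_tool:
  steps:
    - {"claw": -1, "xyz": [0, 0, -0.3], "yaw": 0}
    - {"claw": -1, "xyz": [0, 0, -0.7], "yaw": 0}
    - {"claw": -1, "xyz": [0, 0, -0.8], "yaw": 0}
    - {"claw": -1, "xyz": [0, 0, -0.8], "yaw": 0}

```text
clock: 3.12
ee_pos: [0.4251, 0.1861, 0.3548]
tool_rot: [[-0.999, 0.048, 0.003], [0.048, 0.999, 0.001], [-0.003, 0.001, -1.0]]
contact_force: [0.7, -0.7, -1.1]
gripper_width: 0.0258
grip_force: 23.0
```

```bash
python3 - <<'E'
from bench import vision
import cv2,numpy as np
a=vision.grab_frame('wrist')['frame'];b=vision.grab_frame('scene')['frame'][130:270,190:330]
cv2.imwrite('pics/lift.png',np.hstack([cv2.resize(a,(440,330)),cv2.resize(b,(330,330),interpolation=cv2.INTER_CUBIC)])[:,:,::-1])
E
```

```text
(no output)
```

View pics/lift.png

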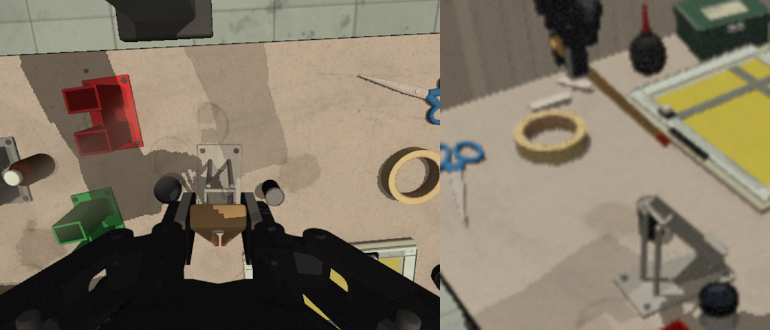

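Request:
servo_tool:
  steps:
    - {"claw": -1, "xyz": [0, -0.4, 0], "yaw": 0}
    - {"claw": -1, "xyz": [0, -0.8, 0], "yaw": 0}
    - {"claw": -1, "xyz": [0, -1, 0], "yaw": 0}

```text
clock: 3.47
ee_pos: [0.4176, 0.0836, 0.351]
tool_rot: [[-0.999, 0.048, -0.004], [0.048, 0.999, -0.001], [0.004, -0.002, -1.0]]
contact_force: [0.4, -0.5, -0.2]
gripper_width: 0.026
grip_force: 23.0
```

Request:
servo_tool:
  steps:
    - {"claw": -1, "xyz": [-0.4, -0.4, 0], "yaw": 0}
    - {"claw": -1, "xyz": [-0.7, -0.8, 0], "yaw": 0}
    - {"claw": -1, "xyz": [-1, -1, -0.2], "yaw": 0}
    - {"claw": -1, "xyz": [-1, -1, -0.2], "yaw": 0}

```text
clock: 3.8
ee_pos: [0.5156, -0.022, 0.3711]
tool_rot: [[-0.999, 0.05, -0.003], [0.05, 0.999, -0.0], [0.003, -0.0, -1.0]]
contact_force: [-0.5, 0.8, -0.6]
gripper_width: 0.0257
grip_force: 23.0
```

Request:
servo_tool:
  steps:
    - {"claw": -1, "xyz": [-0.2, -0.2, 0], "yaw": 0.04}
    - {"claw": -1, "xyz": [-0.4, -0.4, 0], "yaw": 0.08}
    - {"claw": -1, "xyz": [-0.6, -0.6, 0], "yaw": 0.12}
    - {"claw": -1, "xyz": [-0.8, -0.8, 0], "yaw": 0.16}
    - {"claw": -1, "xyz": [-1, -1, 0], "yaw": 0.2}
    - {"claw": -1, "xyz": [-1, -1, 0], "yaw": 0.24}
    - {"claw": -1, "xyz": [-1, -1, 0], "yaw": 0.28}
    - {"claw": -1, "xyz": [-1, -1, 0], "yaw": 0.32}
    - {"claw": -1, "xyz": [-1, -1, 0], "yaw": 0.36}
    - {"claw": -1, "xyz": [-1, -1, 0], "yaw": 0.4}
    - {"claw": -1, "xyz": [-1, -1, 0], "yaw": 0.44}
    - {"claw": -1, "xyz": [-1, -1, 0], "yaw": 0.48}
    - {"claw": -1, "xyz": [-1, -1, 0], "yaw": 0.5}
    - {"claw": -1, "xyz": [-1, -1, 0], "yaw": 0.5}

```text
clock: 4.97
ee_pos: [0.6087, -0.1233, 0.3706]
tool_rot: [[0.051, 0.999, -0.004], [0.999, -0.051, 0.001], [0.001, -0.004, -1.0]]
contact_force: [0.0, -0.0, -1.3]
gripper_width: 0.0256
grip_force: 23.0
```

Request:
servo_tool:
  steps:
    - {"claw": -1, "xyz": [-0.3, 0.1, 0], "yaw": 0.04}
    - {"claw": -1, "xyz": [-0.5, 0.2, 0], "yaw": 0.08}
    - {"claw": -1, "xyz": [-0.7, 0.3, 0], "yaw": 0.12}
    - {"claw": -1, "xyz": [-0.9, 0.36, 0], "yaw": 0.16}
    - {"claw": -1, "xyz": [-0.9, 0.36, 0], "yaw": 0.2}
    - {"claw": -1, "xyz": [-0.9, 0.36, 0], "yaw": 0.24}
    - {"claw": -1, "xyz": [-0.9, 0.36, 0], "yaw": 0.28}
    - {"claw": -1, "xyz": [-0.9, 0.36, 0], "yaw": 0.32}
    - {"claw": -1, "xyz": [-0.9, 0.36, 0], "yaw": 0.36}
    - {"claw": -1, "xyz": [-0.9, 0.36, 0], "yaw": 0.4}
    - {"claw": -1, "xyz": [-0.9, 0.36, 0], "yaw": 0.44}
    - {"claw": -1, "xyz": [-0.9, 0.36, 0], "yaw": 0.473}
    - {"claw": -1, "xyz": [-0.9, 0.36, 0], "yaw": 0.473}
    - {"claw": -1, "xyz": [-0.9, 0.36, 0], "yaw": 0.473}

```text
clock: 6.13
ee_pos: [0.6405, -0.2149, 0.3718]
tool_rot: [[0.999, 0.042, -0.002], [0.042, -0.999, 0.001], [-0.002, -0.001, -1.0]]
contact_force: [-0.3, -0.0, 0.5]
gripper_width: 0.0256
grip_force: 23.0
```

```bash
cat > tip.py <<'E'
import sys
from bench import vision,readout
from h import *
np.set_printoptions(precision=4,suppress=True)
st=readout.observe(); p=st['ee_pos']; g=p+.006*st['tool_rot'][:,2]; print('tcp',p, 'tx',st['tool_rot'][:,0])
for n in ('scene','top'):
    f=vision.grab_frame(n); pickle.dump(f,open(n+'1.pkl','wb')); X=cloud(f)
    hsv=cv2.cvtColor(f['frame'],cv2.COLOR_RGB2HSV)
    near=(np.abs(X[...,0]-.55)<.14)&(np.abs(X[...,1]+.215)<.08)&(X[...,2]>.115)
    red=near&((hsv[...,0]<6)|(hsv[...,0]>172))&(hsv[...,1]>140)
    wood=near&(hsv[...,0]>6)&(hsv[...,0]<22)&(hsv[...,1]>90)&(X[...,0]>.495)
    if red.any(): print(n,'red',red.sum(),np.median(X[red],0),X[red].min(0),X[red].max(0),np.argwhere(red).mean(0)[::-1])
    P=X[wood]
    if len(P)>20:
        c=P.mean(0);a=np.linalg.svd(P-c)[2][0]; a=a*np.sign(a[2]); print(n,'wood',len(P),c,a,'lean',np.degrees(np.arccos(a[2])),'az',np.degrees(np.arctan2(a[1],a[0])))
s=load('scene1.pkl'); u,v=map(int,proj(s,[.56,-.215,.2]));
cv2.imwrite(sys.argv[1],cv2.resize(s['frame'][v-75:v+75,u-80:u+80,::-1],(640,600),interpolation=cv2.INTER_CUBIC)); print(u,v)
E
python3 tip.py pics/over.png
```

```text
tcp [ 0.6405 -0.2149  0.3718] tx [ 0.9991  0.0422 -0.0019]
scene red 3435 [ 0.6139 -0.2457  0.6717] [ 0.4101 -0.2768  0.2273] [ 0.6622 -0.1606  0.7292] [472.6204  46.1103]
scene wood 1258 [ 0.608  -0.2291  0.48  ] [ 0.0707 -0.0701  0.995 ] lean 5.713072875207962 az -44.732475025727766
top red 785 [ 0.5834 -0.1997  0.8165] [ 0.4101 -0.2705  0.7377] [ 0.6665 -0.135   0.8444] [518.9885  94.479 ]
top wood 421 [ 0.5838 -0.2063  0.8209] [ 0.9595 -0.1183  0.2557] lean 75.1849208386656 az -7.030936566564084
399 274
```

View pics/over.png

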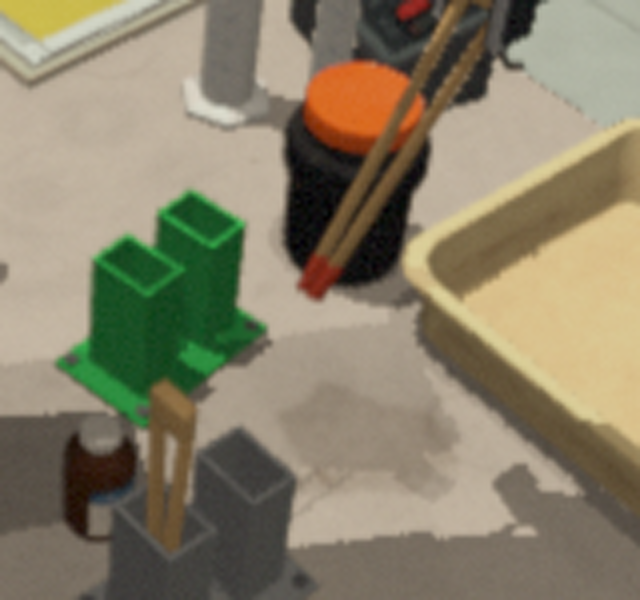

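The tongs are held, tips towards the robot at crop (318,275), i.e. scene px (398,268). The red arm spoils the mask, so I'll cap the height and re-measure from the stored frames.

```bash
sed -i "s/&(X\[...,2\]>.115)/\&(X[...,2]>.108)\&(X[...,2]<st['ee_pos'][2]-.03)/" tip.py; python3 tip.py /tmp/x.png
```

```text
tcp [ 0.6406 -0.2149  0.3724] tx [ 0.9991  0.0414 -0.0011]
scene red 53 [ 0.5441 -0.2237  0.2356] [ 0.5375 -0.2283  0.2292] [ 0.5567 -0.2137  0.243 ] [398.1132 267.6792]
scene wood 462 [ 0.5855 -0.2191  0.2911] [0.5794 0.0378 0.8141] lean 35.49826618016119 az 3.7358148006305347
399 274
```

Request:
servo_tool:
  steps:
    - {"claw": -1, "xyz": [-0.15, -0.04, 0.3], "yaw": 0}
    - {"claw": -1, "xyz": [-0.29, -0.04, 0.6], "yaw": 0}
    - {"claw": -1, "xyz": [-0.29, -0.04, 0.87], "yaw": 0}
    - {"claw": -1, "xyz": [-0.29, -0.04, 0.87], "yaw": 0}
    - {"claw": -1, "xyz": [-0.29, -0.04, 0.87], "yaw": 0}

```text
clock: 6.75
ee_pos: [0.611, -0.2118, 0.286]
tool_rot: [[0.999, 0.038, -0.002], [0.038, -0.999, 0.001], [-0.002, -0.001, -1.0]]
contact_force: [0.6, 1.0, -0.4]
gripper_width: 0.0253
grip_force: 23.0
```

```bash
python3 tip.py /tmp/x.png; python3 - <<'E'
from h import *
a=load('scene1.pkl')['frame'][225:375,310:470];b=load('top1.pkl')['frame'][210:310,355:462]
cv2.imwrite('pics/a.png',np.hstack([cv2.resize(x,(400,375),interpolation=cv2.INTER_CUBIC) for x in (a,b)])[:,:,::-1])
print(ray(load('top0.pkl'),420,280,.195))
E
```

```text
tcp [ 0.611  -0.2118  0.286 ] tx [ 0.9993  0.038  -0.0018]
scene red 39 [ 0.5148 -0.2204  0.1489] [ 0.5077 -0.2254  0.14  ] [ 0.5206 -0.213   0.1585] [382.1538 301.6154]
scene wood 348 [ 0.5572 -0.2154  0.2069] [0.5852 0.0361 0.8101] lean 35.89690554562048 az 3.5298292575104453
399 274
[ 0.45801879 -0.21525842  0.195     ]
```

View pics/a.png

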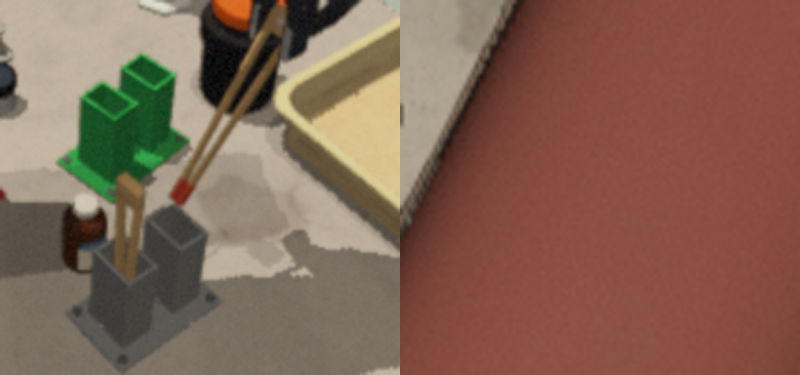

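The tip at crop (180,190) is right above the empty mouth at (175,228). I'll lower it 10 mm into the mouth.

Request:
servo_tool:
  steps:
    - {"claw": -1, "xyz": [0, 0, 0.2], "yaw": 0}
    - {"claw": -1, "xyz": [0, 0, 0.35], "yaw": 0}
    - {"claw": -1, "xyz": [0, 0, 0.45], "yaw": 0}
    - {"claw": -1, "xyz": [0, 0, 0.51], "yaw": 0}
    - {"claw": -1, "xyz": [0, 0, 0.51], "yaw": 0}
    - {"claw": -1, "xyz": [0, 0, 0.51], "yaw": 0}

```text
clock: 7.35
ee_pos: [0.6121, -0.2122, 0.2362]
tool_rot: [[0.999, 0.037, 0.001], [0.037, -0.999, -0.0], [0.001, 0.0, -1.0]]
contact_force: [-0.2, -0.4, 0.6]
gripper_width: 0.0255
grip_force: 23.0
```

```bash
python3 tip.py /tmp/x.png; python3 - <<'E'
from h import *
a=load('scene1.pkl')['frame'][225:375,310:470]
cv2.imwrite('pics/b.png',cv2.resize(a,(640,600),interpolation=cv2.INTER_CUBIC)[:,:,::-1])
E
```

```text
tcp [ 0.6121 -0.2122  0.2362] tx [0.9993 0.0371 0.0009]
scene wood 276 [ 0.5594 -0.2159  0.1588] [0.5808 0.0443 0.8128] lean 35.62619030684094 az 4.363254066378617
399 274
```

View pics/b.png

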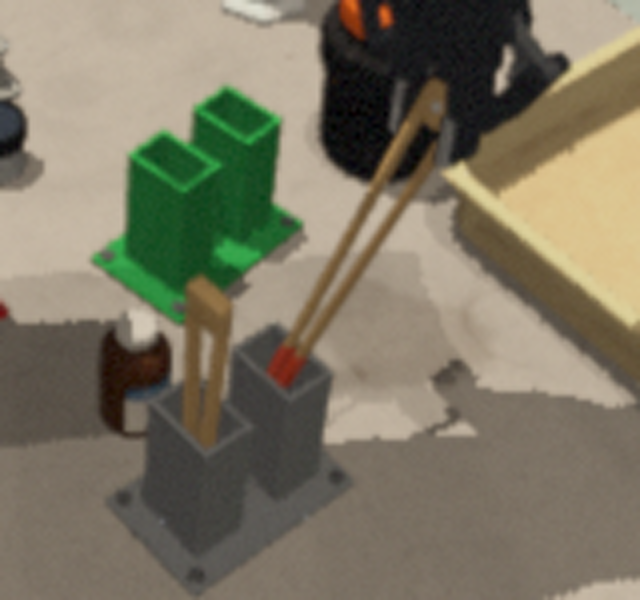

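Request:
servo_tool:
  steps:
    - {"claw": -1, "xyz": [-0.1, 0, -0.05], "yaw": 0}
    - {"claw": -1, "xyz": [-0.19, 0, -0.09], "yaw": 0}
    - {"claw": -1, "xyz": [-0.28, 0, -0.12], "yaw": 0}
    - {"claw": -1, "xyz": [-0.37, 0, -0.14], "yaw": 0}
    - {"claw": -1, "xyz": [-0.47, 0, -0.16], "yaw": 0}
    - {"claw": -1, "xyz": [-0.56, 0, -0.17], "yaw": 0}
    - {"claw": -1, "xyz": [-0.56, 0, -0.17], "yaw": 0}

```text
clock: 8.03
ee_pos: [0.5538, -0.2142, 0.2531]
tool_rot: [[0.999, 0.036, -0.0], [0.036, -0.999, -0.0], [-0.0, 0.0, -1.0]]
contact_force: [0.7, -0.3, -1.0]
gripper_width: 0.0258
grip_force: 23.5
```

```bash
python3 tip.py /tmp/x.png; python3 - <<'E'
from h import *
a=load('scene1.pkl')['frame'][225:375,310:470]
cv2.imwrite('pics/c.png',cv2.resize(a,(640,600),interpolation=cv2.INTER_CUBIC)[:,:,::-1])
E
```

```text
tcp [ 0.5538 -0.2142  0.2531] tx [ 0.9993  0.0362 -0.0001]
scene wood 266 [ 0.5321 -0.2157  0.166 ] [0.2735 0.0217 0.9616] lean 15.926345521199304 az 4.528521966630484
399 274
```

View pics/c.png

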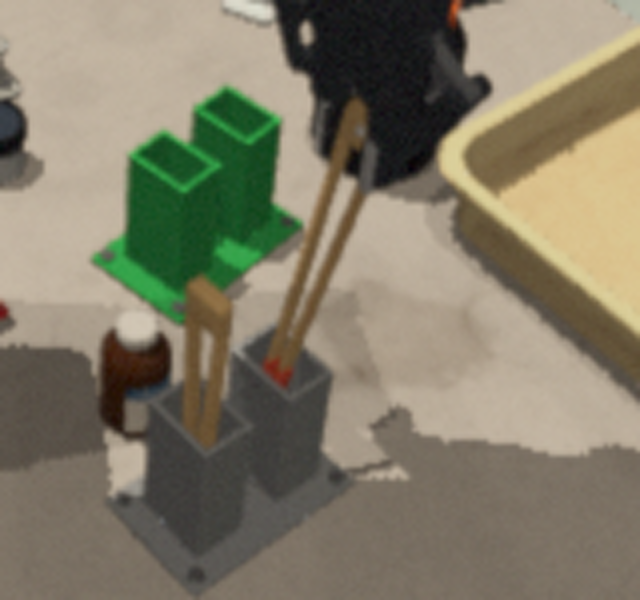

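Pivoting works: the lean is now 16°, with the red tips inside the mouth at (278,372). I'll continue to upright.

Request:
servo_tool:
  steps:
    - {"claw": -1, "xyz": [-0.08, 0, 0], "yaw": 0}
    - {"claw": -1, "xyz": [-0.16, 0, 0.01], "yaw": 0}
    - {"claw": -1, "xyz": [-0.24, 0, 0.02], "yaw": 0}
    - {"claw": -1, "xyz": [-0.32, 0, 0.04], "yaw": 0}
    - {"claw": -1, "xyz": [-0.4, 0, 0.06], "yaw": 0}
    - {"claw": -1, "xyz": [-0.4, 0, 0.1], "yaw": 0}
    - {"claw": -1, "xyz": [-0.4, 0, 0.15], "yaw": 0}
    - {"claw": -1, "xyz": [-0.4, 0, 0.2], "yaw": 0}
    - {"claw": -1, "xyz": [-0.4, 0, 0.2], "yaw": 0}

```text
clock: 8.88
ee_pos: [0.5151, -0.2153, 0.2308]
tool_rot: [[0.999, 0.037, -0.002], [0.037, -0.999, 0.001], [-0.002, -0.001, -1.0]]
contact_force: [-0.1, -0.5, -1.4]
gripper_width: 0.0257
grip_force: 24.0
```

```bash
python3 tip.py /tmp/x.png
```

```text
tcp [ 0.5151 -0.2153  0.2308] tx [ 0.9993  0.0369 -0.0019]
scene wood 184 [ 0.5145 -0.2155  0.1524] [0.0514 0.0452 0.9977] lean 3.9241545264988353 az 41.31212800334995
399 274
```

Request:
servo_tool:
  steps:
    - {"claw": -1, "xyz": [0, 0, 0.08], "yaw": 0}
    - {"claw": -1, "xyz": [0, 0, 0.16], "yaw": 0}
    - {"claw": -1, "xyz": [0, 0, 0.24], "yaw": 0}
    - {"claw": -1, "xyz": [0, 0, 0.32], "yaw": 0}
    - {"claw": -1, "xyz": [0, 0, 0.38], "yaw": 0}
    - {"claw": -1, "xyz": [0, 0, 0.43], "yaw": 0}
    - {"claw": -1, "xyz": [0, 0, 0.43], "yaw": 0}

```text
clock: 9.57
ee_pos: [0.5151, -0.2152, 0.188]
tool_rot: [[0.999, 0.037, -0.001], [0.037, -0.999, 0.001], [-0.001, -0.001, -1.0]]
contact_force: [0.1, 0.0, -1.3]
gripper_width: 0.0256
grip_force: 24.0
```

Request:
servo_tool:
  steps:
    - {"claw": -1, "xyz": [0, 0, 0.02], "yaw": 0}
    - {"claw": -1, "xyz": [0, 0, 0.03], "yaw": 0}
    - {"claw": -1, "xyz": [0, 0, 0.04], "yaw": 0}
    - {"claw": -1, "xyz": [0, 0, 0.04], "yaw": 0}

```text
clock: 9.9
ee_pos: [0.5156, -0.2156, 0.1854]
tool_rot: [[0.999, 0.037, 0.0], [0.037, -0.999, -0.0], [0.0, 0.0, -1.0]]
contact_force: [1.0, 0.0, -0.2]
gripper_width: 0.0259
grip_force: 24.0
```

Request:
servo_tool:
  steps:
    - {"claw": -1, "xyz": [0, 0, 0.02], "yaw": 0}
    - {"claw": -1, "xyz": [0, 0, 0.03], "yaw": 0}
    - {"claw": -1, "xyz": [0, 0, 0.04], "yaw": 0}
    - {"claw": -1, "xyz": [0, 0, 0.04], "yaw": 0}

```text
clock: 10.23
ee_pos: [0.5172, -0.2163, 0.1834]
tool_rot: [[0.999, 0.037, 0.004], [0.037, -0.999, -0.002], [0.004, 0.002, -1.0]]
contact_force: [-0.3, 0.9, 14.6]
gripper_width: 0.0253
grip_force: 25.7
```

Floor contact at 14.6 N, so the tongs are at the bottom. I'll ease off 1 mm, open, and go straight up.

Request:
servo_tool:
  steps:
    - {"claw": -1, "xyz": [0, 0, -0.03], "yaw": 0}
    - {"claw": 0.2, "xyz": [0, 0, -0.03], "yaw": 0}
    - {"claw": 0.2, "xyz": [0, 0, -0.03], "yaw": 0}
    - {"claw": 0.5, "xyz": [0, 0, -0.03], "yaw": 0}
    - {"claw": 0.5, "xyz": [0, 0, -0.03], "yaw": 0}
    - {"claw": 0.5, "xyz": [0, 0, -0.03], "yaw": 0}
    - {"claw": 0.5, "xyz": [0, 0, -0.03], "yaw": 0}

```text
clock: 10.82
ee_pos: [0.5155, -0.2155, 0.1841]
tool_rot: [[0.999, 0.037, -0.0], [0.037, -0.999, 0.0], [-0.0, -0.0, -1.0]]
contact_force: [0.2, -0.5, 0.4]
gripper_width: 0.064
grip_force: 0.0
```

Request:
servo_tool:
  steps:
    - {"claw": 0.5, "xyz": [0, 0, -0.15], "yaw": 0}
    - {"claw": 0.5, "xyz": [0, 0, -0.4], "yaw": 0}
    - {"claw": 0.5, "xyz": [0, 0, -0.7], "yaw": 0}
    - {"claw": 0.5, "xyz": [0, 0, -1], "yaw": 0}
    - {"claw": 0.5, "xyz": [0, 0, -1], "yaw": 0}
    - {"claw": 0.5, "xyz": [0, 0, -1], "yaw": 0}

```text
clock: 11.32
ee_pos: [0.5165, -0.216, 0.2858]
tool_rot: [[0.999, 0.037, 0.003], [0.037, -0.999, -0.002], [0.003, 0.002, -1.0]]
contact_force: [0.3, -0.1, -0.3]
gripper_width: 0.0642
grip_force: 0.0
```

```bash
python3 - <<'E'
from bench import vision,readout
from h import *
np.set_printoptions(precision=4,suppress=True)
f=vision.grab_frame('scene');X=cloud(f);hsv=cv2.cvtColor(f['frame'],cv2.COLOR_RGB2HSV)
w=(hsv[...,0]>6)&(hsv[...,0]<22)&(hsv[...,1]>90)&(abs(X[...,1]+.215)<.05)&(X[...,2]>.105)&(X[...,2]<.215)
for n,a,b in (('other',.42,.49),('ours',.49,.56)):
    P=X[w&(X[...,0]>a)&(X[...,0]<b)]; c=P.mean(0); d=np.linalg.svd(P-c)[2][0]; print(n,len(P),c,'zmax',np.percentile(P[:,2],98),d)
X0=cloud(load('scene0.pkl'))
for n,(x,y,z) in dict(bottle=(.4755,-.1317,.082),can=(.545,.274,.05),loupe=(.5285,.091,.041)).items():
    u,v=map(int,proj(f,[x,y,z])); sl=np.s_[v-3:v+4,u-3:u+4]
    print(n,np.nanmedian(X[sl].reshape(-1,3),0),np.nanmedian(X0[sl].reshape(-1,3),0))
cv2.imwrite('pics/end.png',f['frame'][150:390,200:520,::-1].repeat(2,0).repeat(2,1))
print(readout.observe()['ee_pos'],readout.observe()['contact_force'])
E
```

```text
other 260 [ 0.4565 -0.2197  0.1593] zmax 0.195542851435602 [-0.0215 -0.0329  0.9992]
ours 245 [ 0.5327 -0.216   0.1585] zmax 0.1944157362212045 [ 0.1445 -0.0313  0.989 ]
bottle [ 0.4792 -0.129   0.0794] [ 0.4788 -0.1297  0.0799]
can [0.5113 0.2042 0.1117] [0.4956 0.1766 0.1325]
loupe [0.5297 0.0965 0.0394] [0.5296 0.0971 0.0395]
[ 0.5158 -0.2156  0.2844] [-0.2136  0.432  -0.329 ]
```

View pics/end.png

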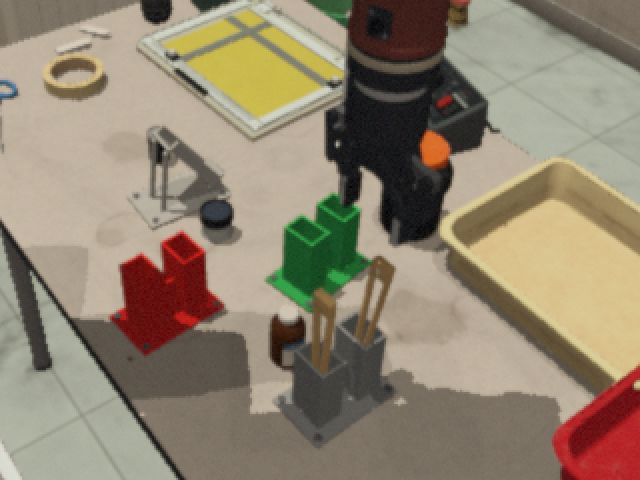

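The picture shows both tongs standing in the grey tubes at (325,330) and (372,300). Ours reaches z = 0.194, so they're on the floor, resting about 8° off vertical within the tube's play. The bottle and loupe are unmoved and the gripper is clear.

```bash
python3 -c "
from bench import job_done
print(job_done())"
```

```text
the job is handed in; nothing more can be done
None
```

The tongs are in the empty grey tube, tips down on its floor and released, resting about 8° off vertical; the other tongs still stand, the bottle and loupe measured unmoved, the arm stayed clear of the film can (not re-measured), and the job is handed in at about 11.5 s with no verdict returned.

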